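Clear the carton off the parts case and flip its lid open

ROBOT

A 6-joint arm with a two-finger parallel gripper is mounted at the origin on the work surface. World frame = base frame: x ahead of the robot, y to its left, z up, the work surface at z = 0. Lengths are in mm, angles in rad, forces in N, time in s.
With the tool pointing down it reaches from about 350 to 975 mm from the base axis. Payload 7.1 kg.
Tool frame: the origin (TCP) lies midway between the tips of the shut fingers; the grasp point (between the pads) lies 19 mm behind it; z points along the fingers, y is the line along which they close (so a half turn about z gives the same grasp; the last joint's range is limited). The gripper opens to 88 mm and grips with 3 to 60 N. Pads are 20 mm wide; open, the fingers measure 115 mm over their backs; the gripper's body (75 mm by 178 mm) begins 61 mm behind the grasp point.
Start: joints at [-1.208, 0.423, 1.63, -0, 1.089, -0.019], TCP at [232.886, -579.973, 222.675] pointing down, gripper open.
Joint ranges: [-3, 3], [-0.9, 2.11], [0.09, 2.58], [-1.31, 4.45], [0.11, 2.69], [-2.54, 2.54]. Speed limits (rad/s): [2.39, 2.39, 3.01, 3.14, 3.14, 3.14].

INTERFACE

Orientations are given as a rotation vector (axis times angle).
In Python, from workcell import ctrl gives the robot as it stands. The module is installed in compiled form; this text tells all that it offers.
- The arm moves only by the tool servo_tool, never from a script. Its argument "increments" is a list of rows, each a list of 7 numbers: the shift along the world's x, y, z in cm, then the turn, a rotation vector about the world's x, y, z in degrees, then the opening, from -1 (shut) to 1 (fully open). A call has 1 to 20 rows; each row is the pose to reach, as a shift and turn from the pose commanded when the call began; what a row does not reach only later rows make up. A row lasts 1/12 s, in which the tool goes at most 41.7 mm and 7.16 degrees, less where a joint would pass 70% of its speed; a pose out of reach is approached as far as the arm can. A call with a gripper value outside its range is refused whole. The fingers move at their own pace and stop on an object; the grip force is fixed at half the most. Time passes only in rows, so rows that repeat a pose let the fingers close. It gives the time, the measured TCP pose, the force, the opening and the grip force at its end, in the units of the state.
- ctrl.get_obs(): the state, without advancing time (a new reading comes with each control period).
- ctrl.get_image(name): name is "side" or "top" or "wrist"; returns a dict with "image" (420x560x3 uint8, red, green, blue), "fx", "fy", "cx", "cy" (pixels), "k1" (the pictures are not rectified: a ray, as slopes to the right and down, at radius r is drawn at 1 + k1 r^2 times it, then the intrinsics apply), "extrinsics" (4x4, takes a point from camera to world coordinates); the wrist camera has in their place "tool_from_camera" (4x4, takes a point from camera to tool coordinates, whose origin is the TCP and whose axes are the flange's). Camera axes: x right, y up, looking along -z (the intrinsics and any distortion apply to the point x, -y, -z); pixel columns grow to the right and rows downward; lengths in mm; the calibration is good to about 2 mm. A picture is of the moment at which its call begins: read the wrist's pose just before it. There is no depth.
- ctrl.close_job(): hands the job in; it is judged then, once.
The state is a dict: "t": time; "qpos": joint angles; "qvel": joint speeds; "joint_torque": joint torques, N m; "ee_pos": TCP position; "orientation": TCP orientation; "ft_force": force on the tool from outside, world axes, zero at the start; "moment": the same for the moment, N m; "width": finger opening in mm; "grasp_force": force on a finger pad.
Only numpy, scipy, OpenCV 4.12 (cv2) and the standard library are available. Lean on these libraries where they do the work, as an engineer would, in place of code of your own. Each camera call takes 0.05 s, during which the arm holds its last target. There are 200 camera calls.

TASK

The carton stands on the hinged lid of the grey parts case: push it gently sideways, without lifting or tipping it, until it stands wholly on the fixed flat deck beside the lid. Then push the lid's bar handle up and back with the fingertips, flipping the lid past upright so that it stays fully open by its own weight. Nothing needs gripping; leave the other things on the bench where they are.

Things in the scene. Friction and masses are not known exactly. Their poses are not given: they have to be found in the camera images.
- case: Grey steel case fixed to the bench, 180 deep (own x) x 391 wide (own y) mm. Origin: middle of its underside, below the seam between lid and deck; own x points to its back (away from the robot), own y to its left, z up. Lidded bin at own y -195 to 0, shut lid's top 118 mm high; solid flat deck at own y +1 to +190, top 116 mm high
- deck (a point): centre of the fixed flat deck's top, case's own y +95 mm, height 116 mm; 180 mm deep, 189 mm wide. A steel fence 6 mm thick, 14 mm above the deck, runs along its outer (left) edge; front and back edges are open
- lid (a joint): angle of the lid: 0 shut and level, 1.95 rad fully open at its stop. It swings freely: falls shut from below about 1.5 rad, falls open by its own weight beyond about 1.55 rad. Aluminium plate 180 deep x 192 wide x 6 mm thick, about 0.25 kg
- hinge (a point): middle of the lid's hinge line, along the case's back edge: case's own x +90 mm, own y -98.5 mm, height 112 mm (the underside of the shut lid). The hinge axis lies along the case's own y
- bar (a point): middle of the lid's bar handle (moves with the lid): fixed round steel bow along the case's own y, 100 mm long, 10 mm thick, its axis 45 mm above the lid's underside and 168 mm in front of the hinge (12 mm behind the front edge), with a 10 mm post at each end. Pushing it backwards with about 5 N swings the lid up
- carton: Loose closed cardboard carton, 98 (own x) x 108 (own y) x 55 mm high, about 0.3 kg, standing on the lid behind the bar handle. Origin: centre of its underside; z up; at most 0.15 rad askew to the case
- bearing: bystander: loose steel bearing ring, 62 mm across, 17 mm high, on the bench in front of the case
- driver: bystander: loose screwdriver lying on the bench in front of the case; origin near its middle on the bench
- spanner: bystander: loose spanner lying on the bench behind the case
- oil: bystander: loose white bottle, 60 mm across, 140 mm tall, standing to the right of the case
- tin: bystander: loose can, 72 mm across, 90 mm tall, standing to the left of the case
- small_box: bystander: loose small cardboard box 70 x 90 x 45 mm high on the bench behind the case
- tape: bystander: loose roll of tape, 90 mm across, 40 mm high, lying to the right of the case
Mind the look-alikes: they are no part of the job. Leave any blue or pink look-alike of the carton alone.

How it is judged (in metres and radians):
On the way, in this order (a step that is already met when the one before it is completed fails the run):
1. the carton stands upright on the deck, clear of the lid, the lid still shut (y of carton in the frame of case between 0.053 and 0.142 m and x of carton in the frame of case between -0.065 and 0.065 m and z of carton in the frame of case between 0.108 and 0.122 m and angle between carton's own z axis and vertical below 0.1 rad and value of joint lid below 0.08 rad), for 0.2 s.
2. the lid is past upright and falls open (value of joint lid above 1.75 rad), for 0.2 s.
At the end, for the whole second after the job is handed in: The lid rests open at more than 1.8 rad by its own weight; the carton stands upright and still on the deck: its centre 53 to 142 mm to the left of the seam and within 65 mm of the deck's middle line front to back, tilted less than 0.1 rad (y of carton in the frame of case between 0.053 and 0.142 m and x of carton in the frame of case between -0.065 and 0.065 m and z of carton in the frame of case between 0.108 and 0.122 m and angle between carton's own z axis and vertical below 0.1 rad and value of joint lid above 1.8 rad and linear speed of carton below 0.03 m/s); the robot touches nothing.
It fails at once if the carton is lifted (more than 15 mm above the lid's top) (z of carton in the frame of case above 0.133 m).
It fails at once if the carton falls off the case or is tipped by more than 0.35 rad (z of carton in the frame of case below 0.09 m or angle between carton's own z axis and vertical above 0.35 rad).
It fails at once if the lid is raised with the carton still on it (value of joint lid above 0.2 rad and y of carton in the frame of case below 0.045 m).
It fails at once if the carton is pushed or squeezed with more than 40 N (contact force between the fingers and carton above 40 N).
It fails at once if a bystander is moved by more than 30 mm (distance of any of bearing, driver, spanner, oil, tin, small_box, tape from where it was at the start of the episode above 0.03 m).
It also fails if it takes over 58 s, if anything falls off the work surface, if the arm or the gripper's body presses on something with over 40 N, if the wrist force passes 120 N, or if a joint passes its speed limit or range.

## Working session

There is one attempt and no reset: what is moved stays moved. The work goes in short steps, Python scripts to look and compute and a tool call to move; the robot and the scene stay as the last step left them, time stands still between calls to the robot, and variables do not carry over. Pictures are saved under pics/ and viewed, at most 10 in all, crops included, and the job is handed in when it is done.

Besides the shell and the picture viewer there is one more tool, called after "Emit:" by a JSON object that holds its "name" and its "arguments". servo_tool: Moves the arm, as the interface text tells. Its arguments: {"type":"object","properties":{"increments":{"type":"array","items":{"type":"array","items":{"type":"number"}}}},"required":["increments"]}

```bash
mkdir -p pics; cat > h.py <<'E'
import numpy as np, cv2
from workcell import ctrl
def ray(c,u,v):
    K=np.array([[c["fx"],0,c["cx"]],[0,c["fy"],c["cy"]],[0,0,1.]])
    p=cv2.undistortPoints(np.array([[[u,v]]],float),K,np.array([c["k1"],0,0,0,0.]))[0,0]
    E=np.array(c["extrinsics"]); return E[:3,3],E[:3,:3]@np.array([p[0],-p[1],-1])
def onz(c,u,v,z):
    o,d=ray(c,u,v); return o+d*(z-o[2])/d[2]
E
python3 - <<'E'
from h import *
import pickle
for n in("top","side"):
    c=ctrl.get_image(n); cv2.imwrite(f"pics/{n}0.png",c["image"][:,:,::-1]); pickle.dump(c,open(n+".pkl","wb"))
    print(n,np.array(c["extrinsics"]).round(2).tolist(),c["fx"],c["k1"])
o=ctrl.get_obs();print(o["orientation"],o["ft_force"],o["t"])
E
```

```text
top [[0.0, 1.0, -0.07, 432.06], [-1.0, 0.0, 0.0, 34.77], [0.0, 0.07, 1.0, 1502.54], [0.0, 0.0, 0.0, 1.0]] 527.8421687931058 0.0643453063819618
side [[1.0, 0.05, -0.04, 492.95], [-0.05, 0.55, -0.83, -849.38], [-0.02, 0.83, 0.56, 730.48], [0.0, 0.0, 0.0, 1.0]] 441.9730461307282 -0.03074388548775236
[-3.08324398e+00 -5.95799547e-01  3.57137647e-04] [-0.04299895  0.06136597  0.21172402] 0.1
```

View pics/top0.png

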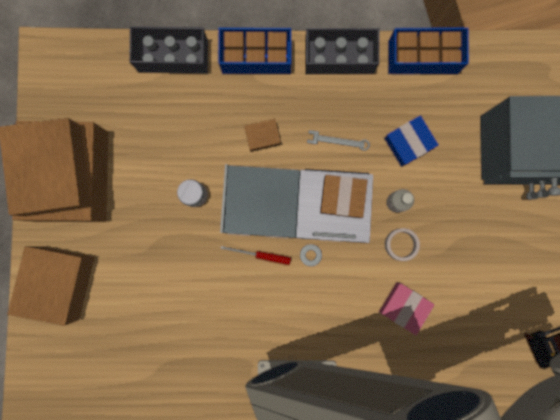

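View pics/side0.png

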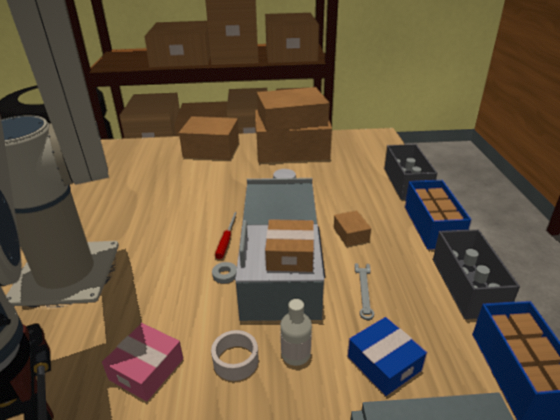

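The top view shows the case at about (222–372, 166–242). The brown carton is on the lid at (321–367, 175–218), with the bar near (334, 234). The oil bottle is at (402, 200), the tape at (403, 244), the bearing at (311, 255) and the driver at (270, 257). I'll take an enlarged crop and use colour masks.

```bash
python3 - <<'E'
from h import *
import pickle
c=pickle.load(open("top.pkl","rb")); im=c["image"]
crop=im[150:280,215:425]
cv2.imwrite("pics/crop.png",cv2.resize(crop[:,:,::-1],None,fx=3.8,fy=3.8,interpolation=cv2.INTER_CUBIC))
hsv=cv2.cvtColor(im,cv2.COLOR_RGB2HSV)
# low-saturation region: case
m=((hsv[...,1]<75)&(hsv[...,2]>60)).astype(np.uint8)
m=cv2.morphologyEx(m,cv2.MORPH_OPEN,np.ones((5,5)))
sub=np.zeros_like(m); sub[160:246,215:380]=m[160:246,215:380]
cs,_=cv2.findContours(sub,0,2); k=max(cs,key=cv2.contourArea)
r=cv2.minAreaRect(k); print("case",r)
B=cv2.boxPoints(r); W=np.array([onz(c,*p,117)[:2] for p in B]); print(W.round(1),W.mean(0))
# carton: brown in lid region
b=((hsv[...,1]>90)).astype(np.uint8); s2=np.zeros_like(b); s2[173:222,312:370]=b[173:222,312:370]
s2=cv2.morphologyEx(s2,cv2.MORPH_OPEN,np.ones((3,3)))
r=cv2.minAreaRect(cv2.findNonZero(s2)); B=cv2.boxPoints(r)
W=np.array([onz(c,*p,173)[:2] for p in B]); print("carton",r);print(W.round(1),W.mean(0),np.linalg.norm(np.diff(W,axis=0),axis=1))
for n,p,z in(("oil",(403,200),140),("tape",(403,244),40),("bearing",(311,255),17),("tin",(191,193),90),("sb",(263,135),45)): print(n,onz(c,*p,z).round())
E
```

```text
case ((296.64825439453125, 203.27655029296875), (150.4660186767578, 70.31060028076172), 3.814074993133545)
[[ 456.6  204.9]
 [ 641.8  195. ]
 [ 617.  -201.4]
 [ 432.4 -187.9]] [536.96752887   2.68093654]
carton ((343.4450988769531, 195.99392700195312), (42.18484878540039, 37.87801742553711), 6.34019136428833)
[[ 509.3  -56.2]
 [ 604.9  -66.8]
 [ 593.5 -172.7]
 [ 498.1 -161.6]] [ 551.43929725 -114.32299798] [ 96.19107628 106.56552669  96.03117416]
oil [ 545. -271.  140.]
tape [ 431. -292.   40.]
bearing [399. -41.  17.]
tin [565. 285.  90.]
sb [733.  95.  45.]
```

View pics/crop.png

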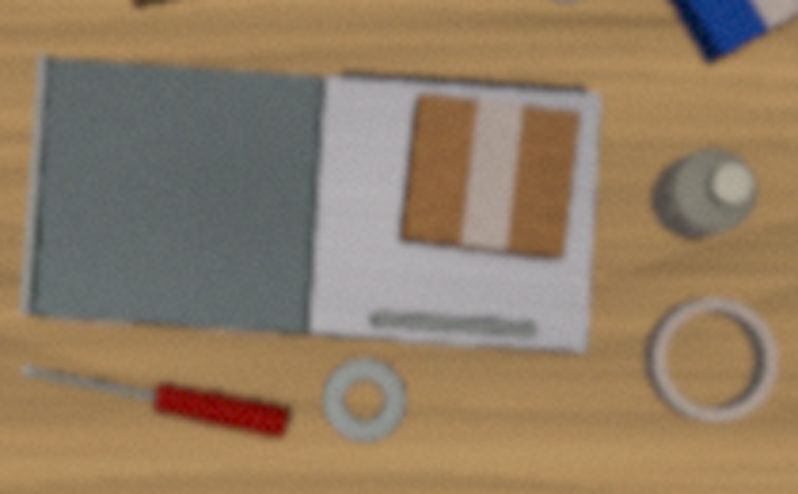

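The crop shows the lid, the seam at about x=318, the bar at (370–535, 322) and the carton at (400–580, 95–255), all consistent with the masks. This gives the case origin at about (537, 2) with yaw −0.062. The carton is at case (+22, −115), so it needs about 215 mm of push. I'm moving to the carton's right side with the fingers half open and their line along case x.

Emit:
{"name": "servo_tool", "arguments": {"increments": [[31.4,38.6,2,0,0,64.5,0],[31.4,38.6,2,0,0,64.5,0],[31.4,38.6,2,0,0,64.5,0],[31.4,38.6,2,0,0,64.5,0],[31.4,38.6,2,0,0,64.5,0],[31.4,38.6,2,0,0,64.5,0],[31.4,38.6,2,0,0,64.5,0],[31.4,38.6,2,0,0,64.5,0],[31.4,38.6,2,0,0,64.5,0],[31.4,38.6,2,0,0,64.5,0],[31.4,38.6,2,0,0,64.5,0],[31.4,38.6,2,0,0,64.5,0],[31.4,38.6,2,0,0,64.5,0],[31.4,38.6,2,0,0,64.5,0],[31.4,38.6,2,0,0,64.5,0],[31.4,38.6,2,0,0,64.5,0]]}}

```text
t: 1.43
ee_pos: [545.9, -194.8, 242.3]
orientation: [-2.291, -2.148, 0.001]
ft_force: [0.6, 0.3, 0.4]
width: 44.0
grasp_force: 0.0
```

```bash
python3 - <<'E'
from h import *
c=ctrl.get_image("wrist"); cv2.imwrite("pics/w1.png",c["image"][:,:,::-1])
c=ctrl.get_image("side"); cv2.imwrite("pics/s1.png",c["image"][:,:,::-1])
import numpy as np
a=cv2.imread("pics/w1.png");b=cv2.imread("pics/s1.png")
cv2.imwrite("pics/ws1.png",np.hstack([cv2.resize(a,(400,300)),cv2.resize(b[120:420,100:500],(400,300))]))
E
```

```text
(no output)
```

View pics/ws1.png

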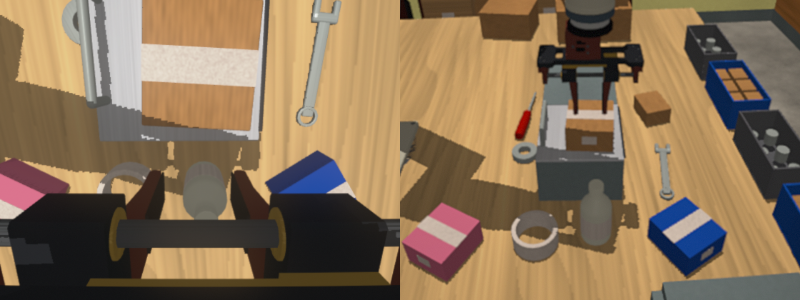

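The wrist view shows the fingers just right of the carton, lined up with its face, and the bottle top well below. The side view agrees. Going down to z 130.

Emit:
{"name": "servo_tool", "arguments": {"increments": [[0,0,-4,0,0,0,0],[0,0,-8,0,0,0,0],[0,0,-11.2,0,0,0,0],[0,0,-11.2,0,0,0,0],[0.1,1,-11.2,0,0,0,0],[0.1,1.4,-11.2,0,0,0,0],[0.1,1.8,-11.2,0,0,0,0],[0.1,2.2,-11.2,0,0,0,0]]}}

```text
t: 2.2
ee_pos: [549.6, -172.2, 133.1]
orientation: [2.287, 2.147, 0.003]
ft_force: [0.5, -3.7, 2.4]
width: 43.8
grasp_force: 1.5
```

Emit:
{"name": "servo_tool", "arguments": {"increments": [[0.05,0.8,0,0,0,0,0],[0.1,1.6,0,0,0,0,0],[0.15,2.4,0,0,0,0,0],[0.2,3.2,0,0,0,0,0],[0.25,4,0,0,0,0,0],[0.3,4.8,0,0,0,0,0],[0.35,5.6,0,0,0,0,0],[0.4,6.4,0,0,0,0,0],[0.45,7.2,0,0,0,0,0],[0.5,8,0,0,0,0,0],[0.5,8,0,0,0,0,0]]}}

```text
t: 3.12
ee_pos: [552.6, -90.1, 130.3]
orientation: [-2.289, -2.15, -0.0]
ft_force: [-0.3, 0.1, -0.2]
width: 44.1
grasp_force: 0.0
```

Emit:
{"name": "servo_tool", "arguments": {"increments": [[0.05,0.7,0,0,0,0,0],[0.1,1.4,0,0,0,0,0],[0.15,2.1,0,0,0,0,0],[0.2,2.8,0,0,0,0,0],[0.2,3.5,0,0,0,0,0],[0.25,4.2,0,0,0,0,0],[0.3,4.9,0,0,0,0,0],[0.35,5.6,0,0,0,0,0],[0.4,6.3,0,0,0,0,0],[0.45,7,0,0,0,0,0],[0.5,7.7,0,0,0,0,0],[0.5,8.4,0,0,0,0,0],[0.55,9.1,0,0,0,0,0],[0.6,9.8,0,0,0,0,0],[0.6,9.8,0,0,0,0,0]]}}

```text
t: 4.37
ee_pos: [559.0, 7.4, 130.7]
orientation: [-2.29, -2.151, -0.001]
ft_force: [-0.4, 0.1, 0.7]
width: 44.0
grasp_force: 0.0
```

```bash
python3 - <<'E'
from h import *
c=ctrl.get_image("top"); cv2.imwrite("pics/t2.png",cv2.resize(c["image"][140:290,200:420,::-1],None,fx=3.5,fy=3.5))
o=ctrl.get_obs(); print(o["ee_pos"],o["ft_force"])
E
```

```text
[559.05377224   6.94067373 130.76986252] [-0.29318853 -0.31020064 -0.20912207]
```

View pics/t2.png

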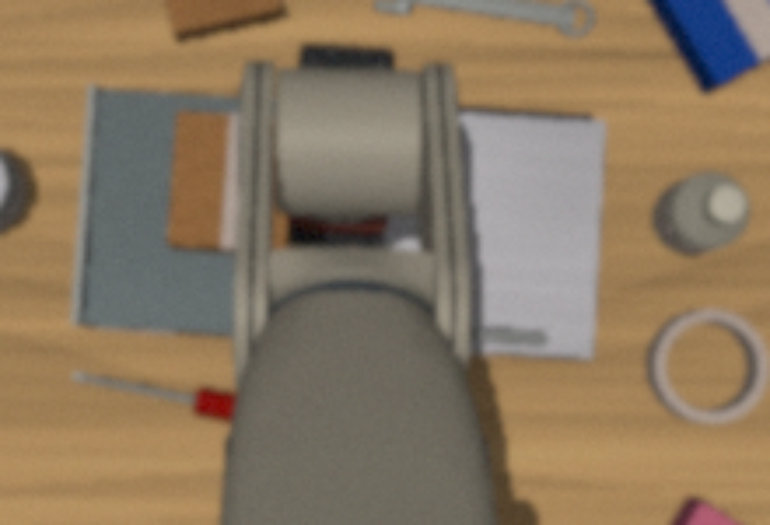

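The carton's left face is at crop x≈172, so its centre is at about case y +68. It is straight and flat. I'll push 32 mm more, then back off and rise.

Emit:
{"name": "servo_tool", "arguments": {"increments": [[0.05,0.7,0,0,0,0,0],[0.1,1.4,0,0,0,0,0],[0.15,2.1,0,0,0,0,0],[0.2,2.8,0,0,0,0,0],[0.2,3.2,0,0,0,0,0],[0.2,3.2,0,0,0,0,0],[0.2,2.5,0,0,0,0,0],[0.1,1,0,0,0,0,0],[0,-0.5,2,0,0,0,0],[0,-0.5,6,0,0,0,0],[0,-0.5,10,0,0,0,0],[0,-0.5,12,0,0,0,0],[0,-0.5,12,0,0,0,0]]}}

```text
t: 5.5
ee_pos: [561.8, 0.3, 256.0]
orientation: [2.287, 2.145, 0.01]
ft_force: [0.0, -0.3, 0.5]
width: 44.0
grasp_force: 0.0
```

Emit:
{"name": "servo_tool", "arguments": {"increments": [[-14.4,-8.9,0,0,0,90,-1],[-14.4,-8.9,0,0,0,90,-1],[-14.4,-8.9,0,0,0,90,-1],[-14.4,-8.9,0,0,0,90,-1],[-14.4,-8.9,0,0,0,90,-1],[-14.4,-8.9,0,0,0,90,-1],[-14.4,-8.9,0,0,0,90,-1],[-14.4,-8.9,0,0,0,90,-1],[-14.4,-8.9,0,0,0,90,-1],[-14.4,-8.9,0,0,0,90,-1],[-14.4,-8.9,0,0,0,90,-1],[-14.4,-8.9,0,0,0,90,-1],[-14.4,-8.9,0,0,0,90,-1],[-14.4,-8.9,0,0,0,90,-1],[-14.4,-8.9,0,0,0,90,-1],[-14.4,-8.9,0,0,0,90,-1]]}}

```text
t: 6.83
ee_pos: [414.5, -88.0, 250.2]
orientation: [-0.103, -3.139, -0.0]
ft_force: [-0.4, -0.5, -0.0]
width: 0.7
grasp_force: 0.0
```

```bash
python3 - <<'E'
from h import *
import pickle
c0=pickle.load(open("top.pkl","rb")); print("bar0",onz(c0,334,234.7,157))
c=ctrl.get_image("top"); im=c["image"]; pickle.dump(c,open("top3.pkl","wb"))
cv2.imwrite("pics/t3.png",cv2.resize(im[140:290,200:420,::-1],None,fx=3.5,fy=3.5))
hsv=cv2.cvtColor(im,cv2.COLOR_RGB2HSV)
b=(hsv[...,1]>90).astype(np.uint8); s=np.zeros_like(b); s[172:228,230:305]=b[172:228,230:305]
s=cv2.morphologyEx(s,cv2.MORPH_OPEN,np.ones((3,3)))
r=cv2.minAreaRect(cv2.findNonZero(s)); print(r)
p=onz(c,*r[0],171)[:2]-[537,2.2]; a=-.062
print("carton own",p@[np.cos(a),np.sin(a)],p@[-np.sin(a),np.cos(a)])
o=ctrl.get_obs(); print(o["ee_pos"],o["orientation"],o["qpos"],o["width"])
E
```

```text
bar0 [453.80980772 -91.85316146 157.        ]
((257.74560546875, 191.31639099121094), (43.03779220581055, 38.44797897338867), 3.814074993133545)
carton own 19.123969766256206 101.54400019380714
[414.62538579 -88.02525093 250.33050513] [-1.02631359e-01 -3.13933051e+00 -2.62419279e-04] [-2.37305952e-01  8.18620593e-02  2.02326472e+00  5.19687581e-05
  1.03707259e+00 -1.74276778e+00] 0.3413467247491544
```

View pics/t3.png

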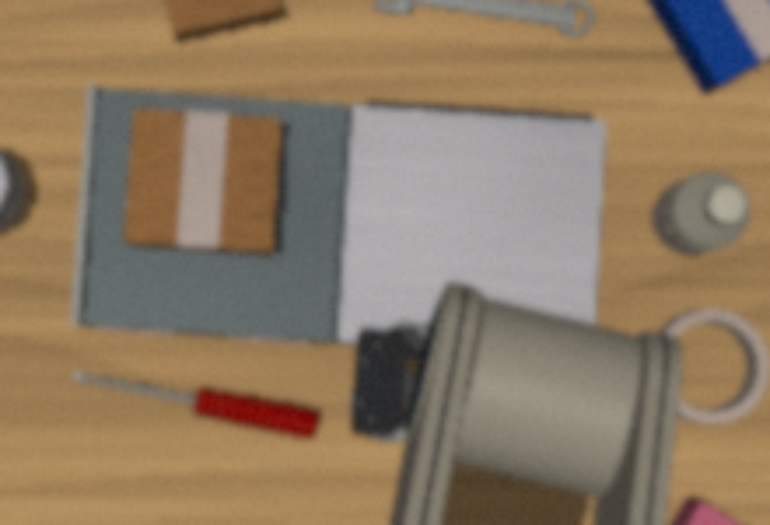

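The carton stands at case (+19, +101), which completes step 1. The bar is at (454, −92). I'll lower the shut fingers in front of the bar and feel for contact.

Emit:
{"name": "servo_tool", "arguments": {"increments": [[0,-0.3,-4,0,0,0,-1],[0,-0.3,-8,0,0,0,-1],[0,-0.3,-11.5,0,0,0,-1],[0,-0.3,-11.5,0,0,0,-1],[0.8,-0.3,-11.5,0,0,0,-1],[1.6,-0.3,-11.5,0,0,0,-1],[1.6,-0.3,-11.5,0,0,0,-1],[1.8,-0.3,-11.5,0,0,0,-1],[1.8,-0.3,-11.5,0,0,0,-1]]}}

```text
t: 7.63
ee_pos: [434.4, -91.2, 137.3]
orientation: [0.099, 3.137, -0.001]
ft_force: [0.5, 0.2, 0.8]
width: 0.3
grasp_force: 0.0
```

Emit:
{"name": "servo_tool", "arguments": {"increments": [[0.2,0,-0.2,0,0,0,-1],[0.4,0,-0.2,0,0,0,-1],[0.6,0,-0.2,0,0,0,-1],[0.7,0,-0.2,0,0,0,-1]]}}

```text
t: 7.97
ee_pos: [436.9, -90.7, 133.4]
orientation: [-0.099, -3.134, -0.001]
ft_force: [-12.6, -1.6, 9.9]
width: 0.2
grasp_force: 6.2
```

Contact is felt at x≈437. I'll start along the bar's arc, stopping to check.

Emit:
{"name": "servo_tool", "arguments": {"increments": [[0.4,0,1,0,0,0,-1],[0.8,-0.05,2,0,0,0,-1],[1.1,-0.1,2.8,0,0,0,-1],[1.5,-0.1,3.6,0,0,0,-1],[1.5,-0.1,3.6,0,0,0,-1]]}}

```text
t: 8.38
ee_pos: [450.5, -91.3, 169.6]
orientation: [-0.099, -3.13, -0.002]
ft_force: [-14.1, 1.0, 6.6]
width: 0.3
grasp_force: 7.3
```

```bash
python3 - <<'E'
from h import *
c=ctrl.get_image("side"); cv2.imwrite("pics/s4.png",cv2.resize(c["image"][150:330,180:380,::-1],None,fx=3,fy=3))
o=ctrl.get_obs(); print(o["ee_pos"],o["ft_force"])
E
```

```text
[450.24359172 -91.27225069 169.12278077] [-14.02326069  -0.23981552   5.21455597]
```

View pics/s4.png

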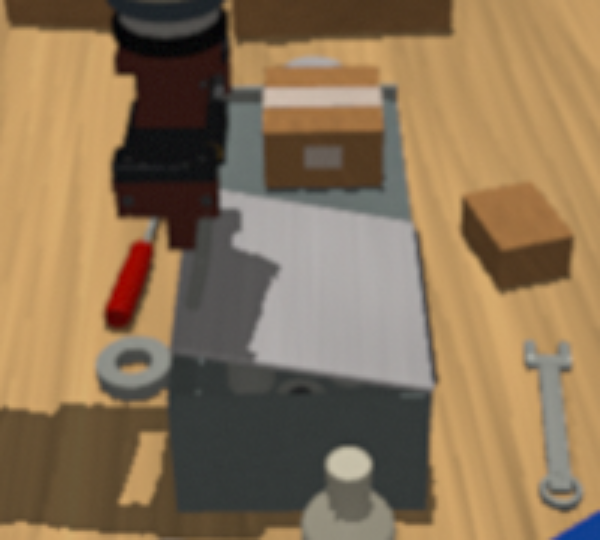

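The lid is rising with the fingers on the bar, and the carton is untouched on the deck. Continuing along the arc.

Emit:
{"name": "servo_tool", "arguments": {"increments": [[0.9,-0.05,1.4,0,0,0,-1],[2,-0.1,2.8,0,0,0,-1],[3.2,-0.2,4.1,0,0,0,-1],[4.5,-0.3,5.2,0,0,0,-1],[5.9,-0.35,6.2,0,0,0,-1],[7.4,-0.45,7.1,0,0,0,-1],[7.4,-0.45,7.1,0,0,0,-1]]}}

```text
t: 9.02
ee_pos: [532.0, -96.9, 242.8]
orientation: [0.099, 3.135, -0.001]
ft_force: [-1.2, 0.1, 1.3]
width: 0.5
grasp_force: 0.5
```

Emit:
{"name": "servo_tool", "arguments": {"increments": [[1.3,-0.1,0.7,0,0,0,-1],[2.7,-0.15,1.2,0,0,0,-1],[4.4,-0.25,1.7,0,0,0,-1],[6.1,-0.4,2,0,0,0,-1],[7.8,-0.5,2,0,0,0,-1],[9.5,-0.6,1.8,0,0,0,-1],[11.2,-0.7,1.5,0,0,0,-1],[12.9,-0.8,1,0,0,0,-1],[14,-0.9,0.6,0,0,0,-1]]}}

```text
t: 9.77
ee_pos: [669.3, -105.4, 245.5]
orientation: [-0.099, -3.139, -0.0]
ft_force: [-0.4, 0.4, 0.2]
width: 0.5
grasp_force: 0.0
```

Emit:
{"name": "servo_tool", "arguments": {"increments": [[1.8,-0.1,-0.2,0,0,0,-1],[3.6,-0.2,0,0,0,0,-1],[3.8,-0.25,2.5,0,0,0,-1],[3.8,-0.25,6,0,0,0,-1],[3.8,-0.25,10,0,0,0,-1],[3.8,-0.25,14,0,0,0,-1],[3.8,-0.25,14,0,0,0,-1],[3.8,-0.25,14,0,0,0,-1]]}}

```text
t: 10.43
ee_pos: [707.5, -108.2, 389.5]
orientation: [0.099, 3.135, -0.001]
ft_force: [-0.0, -1.6, -0.3]
width: 0.4
grasp_force: 0.0
```

```bash
python3 - <<'E'
from h import *
c=ctrl.get_image("side"); cv2.imwrite("pics/s5.png",cv2.resize(c["image"][80:330,130:430,::-1],None,fx=2.4,fy=2.4))
o=ctrl.get_obs(); print(o["ee_pos"],o["ft_force"],o["t"])
E
```

```text
[ 706.54726933 -107.97174103  386.82103414] [ 0.63388699 -0.91314057 -0.03180585] 10.4833
```

View pics/s5.png

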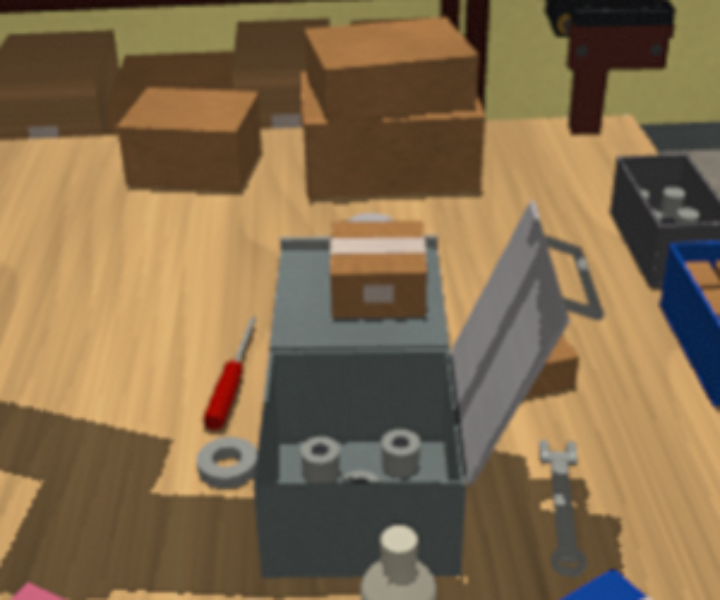

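The lid rests open past upright, with its plate at crop (460–560, 205–480). The carton stands on the deck at (330–427, 222–320), and the fingers are clear above. I'll let everything settle, then hand in.

Emit:
{"name": "servo_tool", "arguments": {"increments": [[0,0,2,0,0,0,-1],[0,0,2,0,0,0,-1],[0,0,2,0,0,0,-1],[0,0,2,0,0,0,-1],[0,0,2,0,0,0,-1],[0,0,2,0,0,0,-1],[0,0,2,0,0,0,-1],[0,0,2,0,0,0,-1]]}}

```text
t: 11.15
ee_pos: [706.8, -108.0, 406.1]
orientation: [-0.099, -3.139, -0.0]
ft_force: [0.9, 0.4, 1.0]
width: 0.4
grasp_force: 0.0
```

```bash
python3 -c "
from workcell import ctrl
print(ctrl.close_job())"
```

```text
the job is handed in; nothing more can be done
None
```

I handed the job in at about 11 s: the carton stands on the deck about 101 mm left of the seam, the lid rests open past upright, and the robot is clear of everything; the hand-in returned no verdict.

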